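Start the food-bank packing belt from its control box

ROBOT

A 7-joint arm with a two-finger parallel gripper is mounted at the origin on the work surface. World frame = base frame: x ahead of the robot, y to its left, z up, the work surface at z = 0. Lengths are in m, angles in rad, forces in N, time in s.
With the tool pointing down it reaches from about 0.4 to 0.875 m from the base axis. Payload 19.3 kg.
Tool frame: the origin (TCP) lies at the very end of the fingers, on their centre line; the grasp point (between the pads) lies 19 mm behind it; y points along the fingers, x is the direction in which the jaws open and shut, and the axes are right-handed (so a half turn about y gives the same grasp; the last joint's range is limited). The gripper opens to 85 mm and grips with 20 to 120 N. Pads are 22 mm wide; open, the fingers measure 114 mm over their backs; the gripper's body (76 mm by 85 mm) begins 54 mm behind the grasp point. The pads swing forward as they close: fully open they stand 13 mm farther back than shut.
Start: joints at [-1.317, 0.521, -0.036, 1.599, 0.021, 1.021, -0.113], TCP at [0.199, 0.593, 0.231] pointing down, gripper open.
Joint ranges: [-2.91, 2.91], [-0.3, 2.13], [-1.5, 1.42], [0.17, 2.43], [-1.26, 4.41], [0.16, 1.93], [-2.52, 2.52]. Speed limits (rad/s): [1.89, 1.89, 2.39, 2.39, 3.01, 3.01, 3.01].

INTERFACE

Orientations are given as [roll, pitch, yaw] about the fixed x, y, z axes, in that order (R = Rz(yaw) Ry(pitch) Rx(roll)).
In Python, from workcell import bot gives the robot as it stands. The module is installed in compiled form; this text tells all that it offers.
- The arm moves only by the shell command python3 -m crank 'ROWS' [FORCE]. ROWS is JSON, a list of rows, each an object of numbers: "hand": the closure, from 0 (fully open) to 1 (shut); "dx", "dy", "dz": the shift along the tool's x, y, z in mm; "yaw": the turn about the tool's y in rad. In form: [{"hand": .., "dx": .., "dy": .., "dz": .., "yaw": ..}, ...]. A call has 1 to 12 rows; each row is the pose to reach, as a shift and turn from the pose commanded when the call began, along the tool's axes at that moment; what a row does not reach only later rows make up. A row lasts 1/12 s, in which the tool goes at most 41.7 mm and 7.16 degrees, less where a joint would pass 70% of its speed; a pose out of reach is approached as far as the arm can. A call with a gripper value outside its range is refused whole. The fingers move at their own pace and stop on an object; FORCE is the grip in N (left out, the last holds). Time passes only in rows, so rows that repeat a pose let the fingers close. It gives the time, the measured TCP pose, the force and the opening at its end, in the units of the state.
- bot.observe(): the state, without advancing time (a new reading comes with each control period).
- bot.grab_frame(name): name is "side" or "top" or "wrist"; returns the picture (400x640x3 uint8, red, green, blue); there is no depth.
- bot.camera_info(name): a dict with "fx", "fy", "cx", "cy" (pixels), "dist" ([k1, k2, p1, p2, k3] as OpenCV has them; the pictures are not rectified), "rvec" (rotation vector, rad) and "tvec" (3), from world to camera coordinates, as OpenCV has them. Camera axes: x right, y down, z forward; pixel columns grow to the right and rows downward; lengths in m; the calibration is good to about 2 mm. A picture is of the moment at which its call begins: read the wrist's pose just before it. camera_info takes no time and is no camera call; for the wrist camera it gives the pose at the moment of the call.
- bot.job_done(): hands the job in, once; it reports no verdict.
The state is a dict: "clock": time; "qpos": joint angles; "qd": joint speeds; "joint_efforts": joint torques, N m; "position": TCP position; "tool_rot": TCP orientation; "force": force on the tool from outside, world axes, zero at the start; "moment": the same for the moment, N m; "grip_width": finger opening in m.
Only numpy, scipy, OpenCV 4.12 (cv2) and the standard library are available. Lean on these libraries where they do the work, as an engineer would, in place of code of your own. Each camera call takes 0.05 s, during which the arm holds its last target.

TASK

Start up the packing belt from its control box with the closed fingertips: first switch on the power by pressing down the raised end of the paddle rocker until it is fully over, next push the square latching key all the way in so that it stays in, and then press the long start bar right down for about half a second and let it come back up. Leave the round button unpressed, and do not shift or pick up the tin, the jar or the carton standing round the box.

Things in the scene. Friction and masses are not known exactly. Their poses are not given: they have to be found in the camera images.
- box: Grey metal control box bolted to the table, 210 x 210 mm, lid 70 mm above the table. Origin: centre of its underside; x points away from the robot, give or take 0.4 rad of yaw. On its lid are four black modules (74 x 74 x 5 mm, turned like the box) in a 2 x 2 grid, centres 88 mm apart, with one off-white key each: rocker, square key, long bar, round button, in any of the four places.
- rocker_mod: Module of the rocker. Origin: centre of its underside, on the box's lid. The rocker is a V-shaped paddle 62 mm long along the module's x and 32 mm wide, pivoting about the module's y axis 10 mm above this origin. Switched off, its near half (-x) is level and its far half (+x) slopes up by 0.32 rad. A press on the raised far end switches it on; the near end then stands up.
- rocker_press (a point): Point on the upper face of the rocker's far (+x) half, 23 mm from the pivot: the place to press. About 7 mm higher when off than when on; it stands about 87 mm above the table when off.
- rocker (a joint): Rocker angle, rad: 0 (to 0.04) off, 0.32 fully over and on, when the far half is level. It stays where it is left. About 2 to 4 N downwards at the press point moves it.
- square_mod: Module of the square key. Origin: centre of its underside, on the box's lid. The key is 34 x 34 mm, at the module's centre.
- square_top (a point): Centre of the square key's top face, 91 mm above the table when out.
- square (a joint): Travel of the square key, m: 0 (to 0.001) out, 0.008 fully in; grows downwards. About 4 N of friction: it stays where it is pushed to, with no spring back.
- bar_mod: Module of the start bar. Origin: centre of its underside, on the box's lid. The bar is 66 mm long along the module's y and 24 mm wide, at the module's centre.
- bar_top (a point): Centre of the start bar's top face, 88 mm above the table when up.
- bar (a joint): Travel of the start bar, m: 0 up, 0.007 fully down; sprung, about 5 N holds it fully down, and it comes back up when released.
- round_top (a point): Top centre of the round mushroom button, 42 mm across, 92.5 mm above the table. Not to be pressed.
- round (a joint): Travel of the round button, m: 0 up, 0.006 down; sprung, 4 N. Must stay up.
- tin: Food tin, 74 mm across, 100 mm tall, 0.4 kg, standing loose at the box's left (+y) side. Origin: centre of its underside. Leave alone.
- jar: Amber glass jar with a metal cap, 66 mm across, 100 mm tall, 0.35 kg, standing loose at the box's right (-y) side. Origin: centre of its underside. Leave alone.
- carton: Cardboard carton, 60 x 90 mm, 100 mm tall, 0.25 kg, standing loose beyond the box. Origin: centre of its underside. Leave alone.

How it is judged:
On the way, in this order (a step that is already met when the one before it is completed fails the run):
1. the rocker is switched on (0.26 rad or more of 0.32) (value of joint rocker above 0.26 rad), for 0.1 s.
2. the square key is pushed in (6.5 mm or more of 8) (value of joint square above 0.0065 m), for 0.1 s.
3. the start bar is pressed down (5 mm or more of 7) for 0.2 s (value of joint bar above 0.005 m), for 0.2 s.
At the end, for the whole second after the job is handed in: The rocker is on (at least 0.26 of 0.32 rad), the square key is in (at least 6.5 of 8 mm), the start bar has come back up and the round button is up (both within 1.5 mm), and the tin, jar and carton stand within 20 mm of where they began (value of joint rocker above 0.26 rad and value of joint square above 0.0065 m and value of joint each of bar, round below 0.0015 m and distance of each of tin, jar, carton from where it was at the start of the episode below 0.02 m); the robot touches nothing.
It fails at once if the square key is pushed in (past 4 mm) while the rocker is not on (value of joint square above 0.004 m and value of joint rocker below 0.24 rad).
It fails at once if the start bar is pressed (past 3 mm) before the rocker is on and the square key in (value of joint bar above 0.003 m and (value of joint rocker below 0.24 rad or value of joint square below 0.006 m)).
It fails at once if the round button is pressed (past 2 mm) (value of joint round above 0.002 m).
It fails at once if the tin, jar or carton is shifted, lifted or knocked over (distance of any of tin, jar, carton from where it was at the start of the episode above 0.03 m or angle between any of tin, jar, carton's own z axis and vertical above 0.4 rad).
It also fails if it takes over 40 s, if anything falls off the work surface, if the arm or the gripper's body presses on something with over 40 N, if the wrist force passes 120 N, or if a joint passes its speed limit or range.

## Working session

There is one attempt and no reset: what is moved stays moved. The work goes in short steps, Python scripts to look and compute and a shell command to move; the robot and the scene stay as the last step left them, time stands still between calls to the robot, and variables do not carry over. Pictures are saved under pics/ and viewed, and the job is handed in when it is done.

```bash
mkdir -p pics
python3 - <<'E'
from workcell import bot
import cv2
s=bot.observe(); print(s)
for n in ["top","side"]:
    im=bot.grab_frame(n); cv2.imwrite(f"pics/{n}0.png",im[:,:,::-1]); print(bot.camera_info(n))
E
```

```text
{'clock': 0.0, 'qpos': array([-1.31716935,  0.52201493, -0.03631226,  1.60003117,  0.02120274,
        1.02112856, -0.11278965]), 'qd': array([ 0.00054998, -0.00206248,  0.00196832, -0.0014782 ,  0.00039594,
        0.00096003,  0.00077088]), 'joint_efforts': array([ 2.25776248e-04, -9.27088308e+01,  1.98002905e+00, -3.69964099e+01,
        1.77542330e-02,  7.72608299e-03,  4.77514016e-05]), 'position': array([0.19880441, 0.59215618, 0.23071705]), 'tool_rot': array([-1.57089381e+00,  1.19297077e-03,  1.24695839e+00]), 'force': array([-0.41282449, -0.22616778,  0.09709193]), 'moment': array([ 0.05219911, -0.01143156, -0.04616143]), 'grip_width': 0.08516574427292892}
{'fx': 489.1782419725877, 'fy': 489.1782419725877, 'cx': 323.4879020194687, 'cy': 197.26433811014456, 'dist': array([-0.10579238,  0.        ,  0.        ,  0.        ,  0.        ]), 'rvec': array([ 2.02494014, -2.20449923,  0.24018034]), 'tvec': array([0.08038059, 0.62743082, 1.0851982 ])}
{'fx': 397.4659793010063, 'fy': 397.4659793010063, 'cx': 315.8314164738579, 'cy': 201.52737514095938, 'dist': array([-0.00442972,  0.        ,  0.        ,  0.        ,  0.        ]), 'rvec': array([ 0.32305889, -2.65726788,  1.41521827]), 'tvec': array([0.62000227, 0.13906401, 0.8080468 ])}
```

View pics/top0.png

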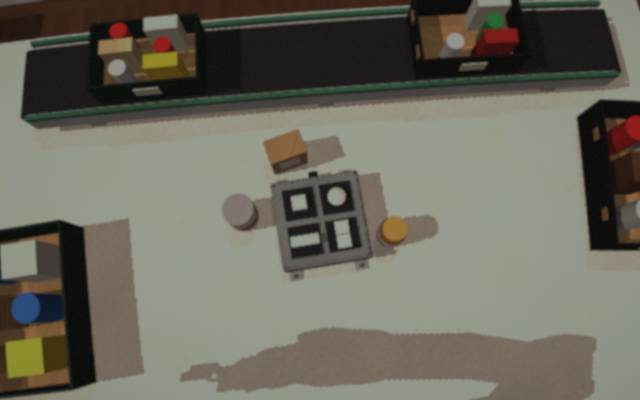

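View pics/side0.png

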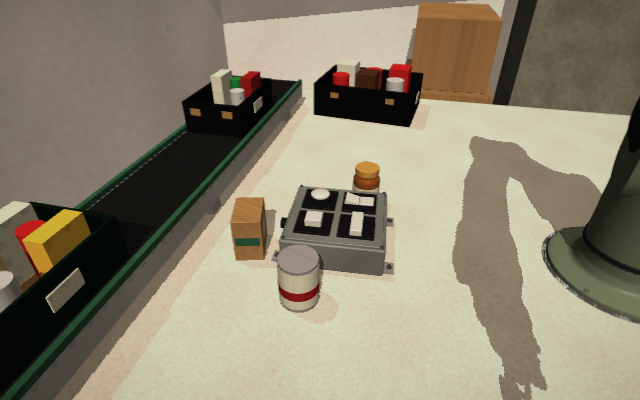

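Run:
```python
import cv2
a=cv2.imread("pics/top0.png")[160:280,215:415]; cv2.imwrite("pics/tc.png",cv2.resize(a,None,fx=4,fy=4,interpolation=cv2.INTER_CUBIC))
a=cv2.imread("pics/side0.png")[170:285,225:405]; cv2.imwrite("pics/sc.png",cv2.resize(a,None,fx=4,fy=4,interpolation=cv2.INTER_CUBIC))
```

```text
(no output)
```

View pics/tc.png

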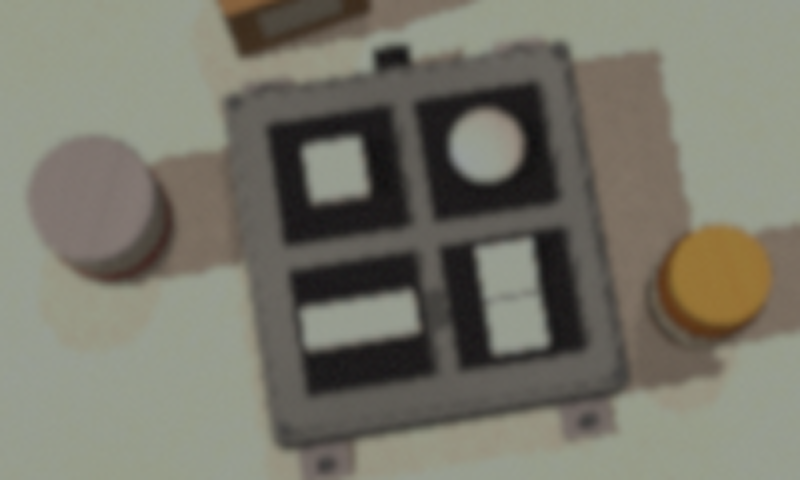

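View pics/sc.png

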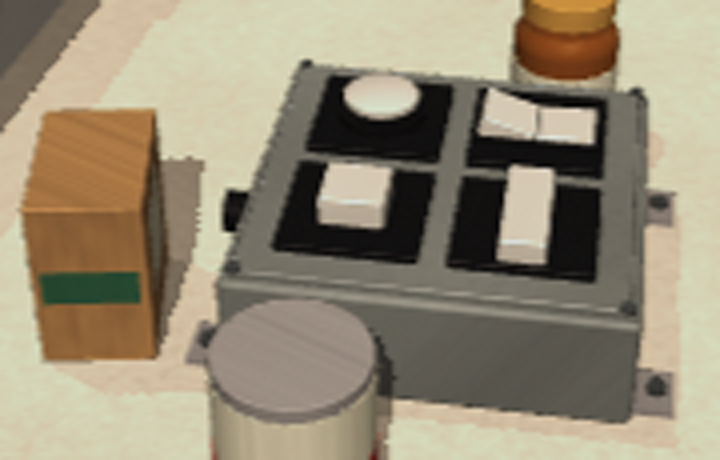

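```bash
cat > h.py <<'E'
import numpy as np, cv2
from workcell import bot
def ray(n,uv,z,ci=None):
    c=ci or bot.camera_info(n); K=np.array([[c['fx'],0,c['cx']],[0,c['fy'],c['cy']],[0,0,1]])
    p=cv2.undistortPoints(np.array(uv,float).reshape(-1,1,2),K,c['dist']).reshape(-1,2)
    R=cv2.Rodrigues(c['rvec'])[0]; o=-R.T@c['tvec']; d=np.c_[p,np.ones(len(p))]@R
    return o+d*((z-o[2])/d[:,2])[:,None]
def proj(n,P,ci=None):
    c=ci or bot.camera_info(n); K=np.array([[c['fx'],0,c['cx']],[0,c['fy'],c['cy']],[0,0,1]])
    return cv2.projectPoints(np.array(P,float).reshape(-1,1,3),c['rvec'],c['tvec'],K,c['dist'])[0].reshape(-1,2)
E
python3 - <<'E'
from h import *
def T(p): return (np.array(p,float)+.5)/4-.5+[215,160]
mods={'sq':[(269,125),(391,107),(409,223),(287,243)],'ro':[(414,101),(545,83),(560,200),(433,219)],'bar':[(290,270),(414,252),(435,372),(309,395)],'rk':[(442,245),(567,227),(586,348),(459,369)]}
loc={'sq':(44,44),'ro':(44,-44),'bar':(-44,44),'rk':(-44,-44)}
A=[];B=[]
for k,v in mods.items():
    w=ray('top',T(v),.075)[:,:2]
    print(k,w.mean(0))
    for (sx,sy),q in zip([(1,1),(1,-1),(-1,-1),(-1,1)],w): A.append([(loc[k][0]+37*sx)/1e3,(loc[k][1]+37*sy)/1e3]);B.append(q)
A=np.array(A);B=np.array(B);a=A-A.mean(0);b=B-B.mean(0)
U,S,V=np.linalg.svd(a.T@b);R=(U@V).T
print('yaw',np.arctan2(R[1,0],R[0,0]),'c',B.mean(0),'scale',(S.sum()/(a**2).sum()),'rms',np.sqrt(((b-a@R.T)**2).sum(1).mean()))
c=B.mean(0)
P={'sq':(.044,.044,.091),'bar':(-.044,.044,.088),'round':(.044,-.044,.0925),'rkpress':(-.044+.0225,-.044,.087),'fold':(-.044,-.044,.080)}
for k,(x,y,z) in P.items():
    w=np.r_[R@[x,y]+c,z]; print(k,w,(proj('top',w)[0]-[215,160]+.5)*4-.5,(proj('side',w)[0]-[225,170]+.5)*4-.5)
for n,q,z in [('tin',(92,200),.1),('jar',(718,280),.1)]: print(n,ray('top',T([q]),z))
print('sq top seen',ray('top',T([(336,170)]),.091),ray('side',(np.array([[357,180]])+.5)/4-.5+[225,170],.091))
print('bar seen',ray('top',T([(361,320)]),.088),ray('side',(np.array([[529,207]])+.5)/4-.5+[225,170],.088))
E
```

```text
sq [0.62088508 0.08431938]
ro [ 0.62768071 -0.00350631]
bar [0.53352014 0.07770358]
rk [ 0.54056271 -0.01030432]
yaw 0.07355097046324452 c [0.58066216 0.03705308] scale 0.9898175686344761 rms 0.0019352323654663831
sq [0.62130987 0.08416745 0.091     ] [338.00763051 167.86006853] [358.21051412 178.68182249]
bar [0.53354779 0.07770079 0.088     ] [361.27522831 319.01314612] [529.98699715 200.57849516]
round [ 0.62777652 -0.00359463  0.0925    ] [489.16383082 143.79562121] [385.2749851   85.28361392]
rkpress [ 0.56245361 -0.00840788  0.087     ] [507.62829888 256.43138149] [502.31585737 104.33911612]
fold [ 0.54001445 -0.01006128  0.08      ] [513.6129348  296.68515159] [542.31360104 118.67020727]
tin [[0.6125747  0.22498114 0.1       ]]
jar [[ 0.53685859 -0.12494898  0.1       ]]
sq top seen [[0.62015541 0.08541108 0.091     ]] [[0.62163035 0.08543262 0.091     ]]
bar seen [[0.53299971 0.07790032 0.088     ]] [[0.5331853  0.08318064 0.088     ]]
```

```bash
python3 -m crank '[{"hand":1,"dx":-25,"dz":-30,"yaw":-0.05},{"hand":1,"dx":-50,"dz":-60,"yaw":-0.1},{"hand":1,"dx":-75,"dz":-90,"yaw":-0.15},{"hand":1,"dx":-100,"dz":-120,"yaw":-0.2},{"hand":1,"dx":-125,"dz":-150,"yaw":-0.25},{"hand":1,"dx":-150,"dz":-180,"yaw":-0.3},{"hand":1,"dx":-175,"dz":-210,"yaw":-0.35},{"hand":1,"dx":-200,"dz":-240,"yaw":-0.4},{"hand":1,"dx":-225,"dz":-270,"yaw":-0.4},{"hand":1,"dx":-250,"dz":-300,"yaw":-0.4},{"hand":1,"dx":-275,"dz":-330,"yaw":-0.4},{"hand":1,"dx":-275,"dz":-330,"yaw":-0.4}]' 40
cat >> h.py <<'E'
from scipy.spatial.transform import Rotation as Ro
def togo(P):
    s=bot.observe(); R=Ro.from_euler('xyz',s['tool_rot']).as_matrix()
    return np.round(1e3*R.T@(np.array(P)-s['position']),1), s['position'].round(4), s['tool_rot'].round(3), s['force'].round(1),s['clock'],s['grip_width']
RK=[.5620,-.0085,.087];SQ=[.6210,.0850,.091];BAR=[.5334,.0777,.088]
E
python3 -c "
from h import *
print(togo([.562,-.0085,.15]))"
```

```text
(array([-453.9,   81.3, -535.5]), array([0.1988, 0.5922, 0.2308]), array([-1.571e+00,  1.000e-03,  1.247e+00]), array([-0.4,  0.2,  0. ]), 0.1, 0.08536445702497401)$[0]: bad value
```

```bash
python3 -m crank '[{"hand":1,"dx":-25,"dy":0,"dz":-30,"yaw":-0.05},{"hand":1,"dx":-50,"dy":0,"dz":-60,"yaw":-0.1},{"hand":1,"dx":-75,"dy":0,"dz":-90,"yaw":-0.15},{"hand":1,"dx":-100,"dy":0,"dz":-120,"yaw":-0.2},{"hand":1,"dx":-125,"dy":0,"dz":-150,"yaw":-0.25},{"hand":1,"dx":-150,"dy":0,"dz":-180,"yaw":-0.3},{"hand":1,"dx":-175,"dy":0,"dz":-210,"yaw":-0.35},{"hand":1,"dx":-200,"dy":0,"dz":-240,"yaw":-0.4},{"hand":1,"dx":-225,"dy":0,"dz":-270,"yaw":-0.4},{"hand":1,"dx":-250,"dy":0,"dz":-300,"yaw":-0.4},{"hand":1,"dx":-275,"dy":0,"dz":-330,"yaw":-0.4},{"hand":1,"dx":-275,"dy":0,"dz":-330,"yaw":-0.4}]' 40; 
python3 -c "
from h import *
print(togo([.562,-.0085,.15]))"
```

```text
clock: 1.1
position: [0.4274, 0.2202, 0.2313]
tool_rot: [-1.572, 0.002, 1.639]
force: [-0.2, -0.4, -1.0]
grip_width: 0.0
(array([-237.1,   81.9, -118.6]), array([0.4274, 0.2202, 0.2313]), array([-1.572,  0.002,  1.639]), array([-0.2, -0.4, -1. ]), 1.1, 3.0466027044194323e-05)
```

```bash
python3 -m crank '[{"hand":1,"dx":-32,"dy":0,"dz":-16,"yaw":0},{"hand":1,"dx":-64,"dy":0,"dz":-32,"yaw":0},{"hand":1,"dx":-96,"dy":0,"dz":-48,"yaw":0},{"hand":1,"dx":-128,"dy":0,"dz":-64,"yaw":0},{"hand":1,"dx":-160,"dy":10,"dz":-80,"yaw":0},{"hand":1,"dx":-192,"dy":30,"dz":-96,"yaw":0},{"hand":1,"dx":-215,"dy":50,"dz":-108,"yaw":0},{"hand":1,"dx":-230,"dy":70,"dz":-115,"yaw":0},{"hand":1,"dx":-237,"dy":82,"dz":-119,"yaw":0},{"hand":1,"dx":-237,"dy":82,"dz":-119,"yaw":0},{"hand":1,"dx":-237,"dy":82,"dz":-119,"yaw":0}]'
python3 - <<'E'
from h import *
print(togo(RK))
for n in ['side','wrist']: cv2.imwrite(f'pics/{n}1.png',bot.grab_frame(n)[:,:,::-1])
E
```

```text
clock: 2.02
position: [0.5604, 0.0003, 0.1492]
tool_rot: [-1.57, -0.0, 1.647]
force: [-0.4, 0.2, 0.4]
grip_width: -0.0004
(array([-8.9, 62.2, -1. ]), array([5.604e-01, 3.000e-04, 1.492e-01]), array([-1.57 , -0.   ,  1.647]), array([-0.4,  0.2,  0.4]), 2.0167, -0.00036481544259764646)
```

View pics/wrist1.png

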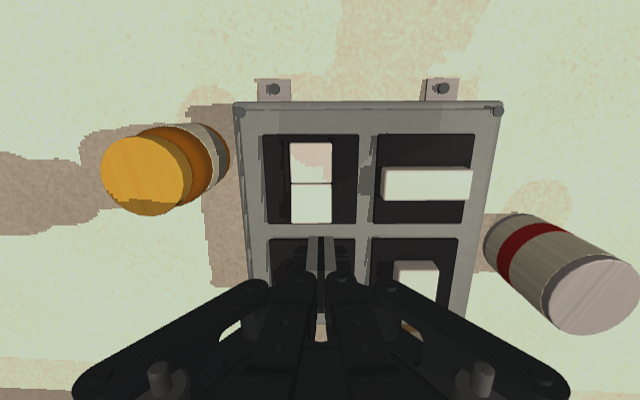

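View pics/side1.png

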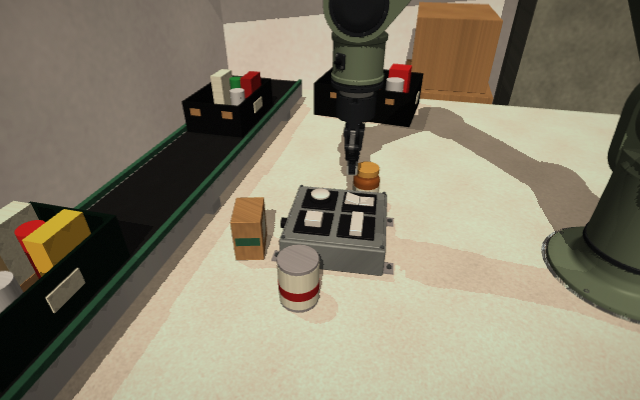

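The wrist view shows the rocker with its fold at (311,184), its far half centred at about (312,204), the bar top at about (427,183) and the square key partly hidden at (416,270). The side view shows the fingertips above the box and everything still in place. I'll cross-check these positions.

```bash
python3 - <<'E'
from h import *
print(proj('wrist',[RK,SQ,BAR,[.5400,-.0101,.08],list(bot.observe()['position'])]))
print(ray('wrist',[(311,184)],.08),ray('wrist',[(311,142),(312,222)],.081))
# bar top corners
print(ray('wrist',[(386,167),(471,168),(471,198),(382,200)],.088).mean(0))
print(proj('side',[bot.observe()['position']]))
print(togo(RK))
E
python3 -c "
import cv2;a=cv2.imread('pics/wrist1.png')[120:320,230:490];cv2.imwrite('pics/wc.png',cv2.resize(a,None,fx=3,fy=3,interpolation=cv2.INTER_CUBIC))"
```

```text
[[307.5436634  210.51862386]
 [414.78711782 286.32346166]
 [424.55291087 183.54989111]
 [307.64644968 180.72596487]
 [319.77021847 249.50577201]]
[[ 0.54242866 -0.00732792  0.08      ]] [[ 0.50998557 -0.00945673  0.081     ]
 [ 0.57389148 -0.00439081  0.081     ]]
[0.53321438 0.07988042 0.088     ]
[[351.60690022 172.91269451]]
(array([-9.6, 63.3, -0.3]), array([0.5609, 0.001 , 0.1504]), array([-1.572e+00, -1.000e-03,  1.649e+00]), array([ 0.6,  0.4, -0.3]), 2.1167, 7.629850980184998e-05)
```

View pics/wc.png

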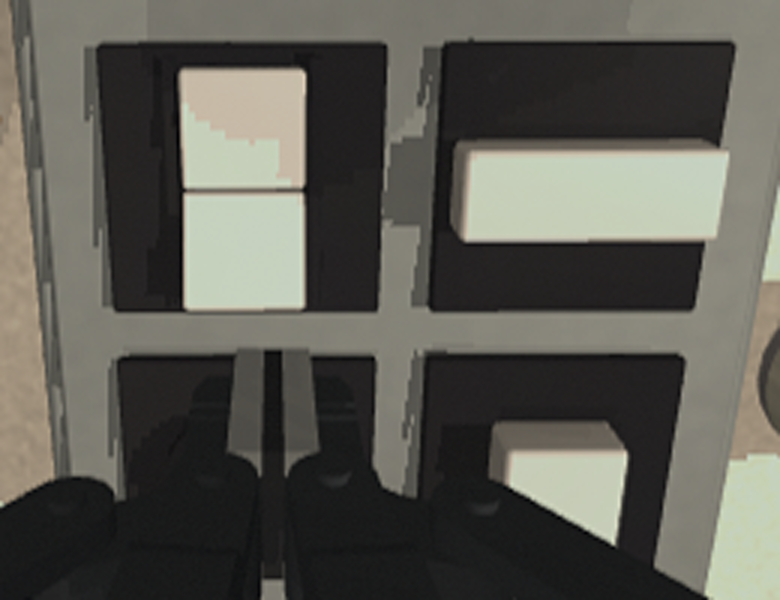

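```bash
python3 -m crank '[{"hand":1,"dx":-4,"dy":10,"dz":0,"yaw":0},{"hand":1,"dx":-8,"dy":30,"dz":0,"yaw":0},{"hand":1,"dx":-8,"dy":50,"dz":0,"yaw":0},{"hand":1,"dx":-8,"dy":58,"dz":0,"yaw":0},{"hand":1,"dx":-8,"dy":62,"dz":0,"yaw":0},{"hand":1,"dx":-8,"dy":65,"dz":0,"yaw":0},{"hand":1,"dx":-8,"dy":68,"dz":0,"yaw":0},{"hand":1,"dx":-8,"dy":70,"dz":0,"yaw":0},{"hand":1,"dx":-8,"dy":71,"dz":0,"yaw":0},{"hand":1,"dx":-8,"dy":72,"dz":0,"yaw":0},{"hand":1,"dx":-8,"dy":72,"dz":0,"yaw":0}]'; 
python3 -c "
from h import *
print(togo(RK))"
```

```text
clock: 3.03
position: [0.562, -0.0081, 0.0797]
tool_rot: [-1.573, -0.001, 1.647]
force: [-12.5, 2.7, 39.7]
grip_width: -0.0006
(array([-0.4, -7.3,  0. ]), array([ 0.562 , -0.0081,  0.0797]), array([-1.573e+00, -1.000e-03,  1.647e+00]), array([-12.5,   2.7,  39.7]), 3.0333, -0.0005681756220334428)
```

```bash
python3 -m crank '[{"hand":1,"dx":0,"dy":-25,"dz":0,"yaw":0},{"hand":1,"dx":0,"dy":-60,"dz":0,"yaw":0},{"hand":1,"dx":30,"dy":-72,"dz":20,"yaw":0},{"hand":1,"dx":60,"dy":-72,"dz":40,"yaw":0},{"hand":1,"dx":86,"dy":-72,"dz":52,"yaw":0},{"hand":1,"dx":86,"dy":-72,"dz":52,"yaw":0},{"hand":1,"dx":86,"dy":-72,"dz":52,"yaw":0}]'
python3 - <<'E'
from h import *
ci=bot.camera_info('wrist')
for n in ['side','wrist']: cv2.imwrite(f'pics/{n}2.png',bot.grab_frame(n)[:,:,::-1])
print(togo(SQ))
a=cv2.imread('pics/side2.png')[170:285,225:405];b=cv2.imread('pics/wrist2.png')
cv2.imwrite('pics/c2.png',np.hstack([cv2.resize(a,(626,400),interpolation=cv2.INTER_CUBIC)]))
E
```

```text
clock: 3.62
position: [0.503, 0.0748, 0.1501]
tool_rot: [-1.572, -0.0, 1.65]
force: [-0.9, -0.2, 0.3]
grip_width: -0.0
(array([   3.3,   58.8, -117.9]), array([0.5037, 0.0728, 0.1497]), array([-1.572,  0.   ,  1.647]), array([ 0.2, -0.6, -0.5]), 3.7167, 6.3106660458099e-06)
```

View pics/c2.png

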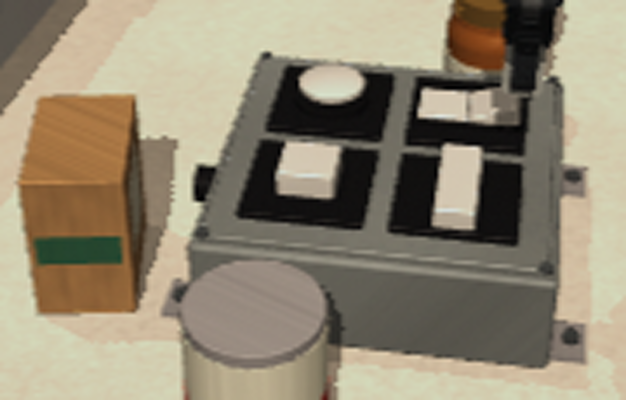

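View pics/wrist2.png

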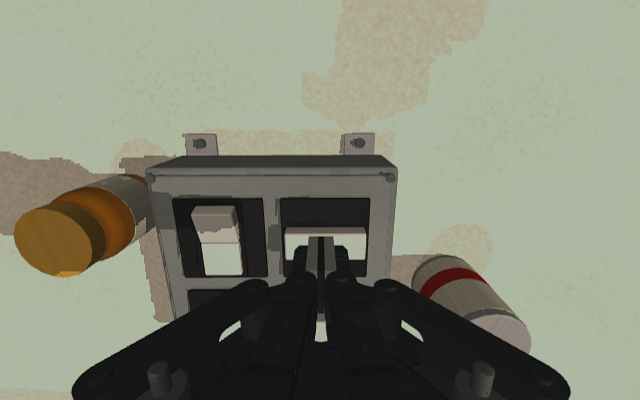

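Rocker is on: in the side view the far half is level at (443,103) and the near half stands up. I had the dz sign reversed, so the tool is above the bar at a safe height instead of over the square key. Next is the square key.

```bash
python3 -m crank '[{"hand":1,"dx":3,"dy":0,"dz":-30,"yaw":0},{"hand":1,"dx":3,"dy":0,"dz":-60,"yaw":0},{"hand":1,"dx":3,"dy":0,"dz":-90,"yaw":0},{"hand":1,"dx":3,"dy":0,"dz":-118,"yaw":0},{"hand":1,"dx":3,"dy":10,"dz":-118,"yaw":0},{"hand":1,"dx":3,"dy":30,"dz":-118,"yaw":0},{"hand":1,"dx":3,"dy":50,"dz":-118,"yaw":0},{"hand":1,"dx":3,"dy":50,"dz":-118,"yaw":0}]'; 
python3 -c "
from h import *
print(togo(SQ))"
```

```text
clock: 4.38
position: [0.6191, 0.0837, 0.0958]
tool_rot: [-1.566, 0.001, 1.645]
force: [-0.5, -0.7, 0.2]
grip_width: 0.0001
(array([ 1.2,  4.7, -2. ]), array([0.6191, 0.0837, 0.0958]), array([-1.566e+00,  1.000e-03,  1.645e+00]), array([-0.5, -0.7,  0.2]), 4.3833, 7.856984095057818e-05)
```

```bash
python3 -m crank '[{"hand":1,"dx":1,"dy":2,"dz":-1,"yaw":0},{"hand":1,"dx":1,"dy":6,"dz":-1,"yaw":0},{"hand":1,"dx":1,"dy":10,"dz":-1,"yaw":0},{"hand":1,"dx":1,"dy":13,"dz":-1,"yaw":0},{"hand":1,"dx":1,"dy":15,"dz":-1,"yaw":0},{"hand":1,"dx":1,"dy":17,"dz":-1,"yaw":0},{"hand":1,"dx":1,"dy":18,"dz":-1,"yaw":0},{"hand":1,"dx":1,"dy":18,"dz":-1,"yaw":0},{"hand":1,"dx":1,"dy":18,"dz":-1,"yaw":0}]'; 
python3 -c "
from h import *
print(togo(SQ))"
```

```text
clock: 5.13
position: [0.6223, 0.0863, 0.0828]
tool_rot: [-1.573, -0.0, 1.647]
force: [-2.3, -1.3, 20.2]
grip_width: 0.0
(array([-1.2, -8.2,  1.3]), array([0.6223, 0.0863, 0.0828]), array([-1.573, -0.   ,  1.647]), array([-2.3, -1.3, 20.2]), 5.1333, 9.455166052903707e-06)
```

```bash
python3 -m crank '[{"hand":1,"dx":0,"dy":-25,"dz":0,"yaw":0},{"hand":1,"dx":0,"dy":-50,"dz":0,"yaw":0},{"hand":1,"dx":-1,"dy":-50,"dz":30,"yaw":0},{"hand":1,"dx":-2,"dy":-50,"dz":60,"yaw":0},{"hand":1,"dx":-2,"dy":-50,"dz":88,"yaw":0},{"hand":1,"dx":-2,"dy":-40,"dz":88,"yaw":0},{"hand":1,"dx":-2,"dy":-25,"dz":88,"yaw":0},{"hand":1,"dx":-2,"dy":-22,"dz":88,"yaw":0},{"hand":1,"dx":-2,"dy":-22,"dz":88,"yaw":0}]'
python3 - <<'E'
from h import *
for n in ['side','top']: cv2.imwrite(f'pics/{n}3.png',bot.grab_frame(n)[:,:,::-1])
print(togo(BAR))
a=cv2.imread('pics/side3.png')[170:285,225:405]
cv2.imwrite('pics/c3.png',cv2.resize(a,(720,460),interpolation=cv2.INTER_CUBIC))
E
```

```text
clock: 5.88
position: [0.5334, 0.0777, 0.1025]
tool_rot: [-1.569, 0.0, 1.647]
force: [-0.1, 0.1, -0.3]
grip_width: 0.0003
(array([ 0. , 15.5,  0.7]), array([0.5341, 0.0777, 0.1035]), array([-1.571,  0.   ,  1.647]), array([-0.4, -0.6,  0.7]), 5.9833, -0.00023685036014758595)
```

View pics/c3.png

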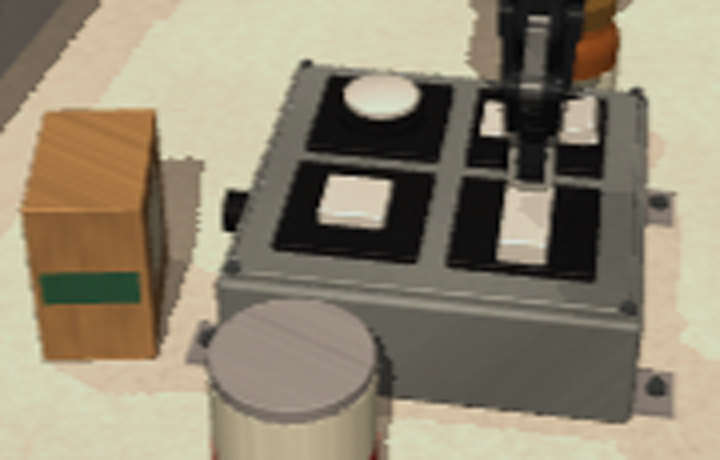

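The square key is now low at (355,200) and the near end of the rocker is still up. The fingertips hover over the bar, so I'll press it.

```bash
python3 -m crank '[{"hand":1,"dx":0,"dy":8,"dz":0,"yaw":0},{"hand":1,"dx":0,"dy":15,"dz":0,"yaw":0},{"hand":1,"dx":0,"dy":19,"dz":0,"yaw":0},{"hand":1,"dx":0,"dy":22,"dz":0,"yaw":0},{"hand":1,"dx":0,"dy":23.5,"dz":0,"yaw":0},{"hand":1,"dx":0,"dy":23.5,"dz":0,"yaw":0},{"hand":1,"dx":0,"dy":23.5,"dz":0,"yaw":0},{"hand":1,"dx":0,"dy":23.5,"dz":0,"yaw":0},{"hand":1,"dx":0,"dy":23.5,"dz":0,"yaw":0},{"hand":1,"dx":0,"dy":23.5,"dz":0,"yaw":0}]'; 
python3 -c "
from h import *
print(togo(BAR))"
```

```text
clock: 6.82
position: [0.5341, 0.0778, 0.0807]
tool_rot: [-1.572, -0.0, 1.647]
force: [-6.0, -1.1, 25.3]
grip_width: 0.0001
(array([-0. , -7.3,  0.7]), array([0.5341, 0.0778, 0.0807]), array([-1.572, -0.   ,  1.647]), array([-6. , -1.1, 25.3]), 6.8167, 0.00012688044519354143)
```

The bar is at its stop: 7.3 mm of travel, 25 N. I'll lift off and back away.

```bash
python3 -m crank '[{"hand":1,"dx":0,"dy":-25,"dz":0,"yaw":0},{"hand":1,"dx":0,"dy":-60,"dz":0,"yaw":0},{"hand":1,"dx":0,"dy":-100,"dz":0,"yaw":0},{"hand":1,"dx":0,"dy":-140,"dz":0,"yaw":0},{"hand":1,"dx":0,"dy":-140,"dz":40,"yaw":0},{"hand":1,"dx":0,"dy":-140,"dz":70,"yaw":0},{"hand":1,"dx":0,"dy":-140,"dz":70,"yaw":0},{"hand":1,"dx":0,"dy":-140,"dz":70,"yaw":0}]'
python3 - <<'E'
from h import *
print(togo(BAR))
for n in ['side','top']: cv2.imwrite(f'pics/{n}4.png',bot.grab_frame(n)[:,:,::-1])
a=cv2.imread('pics/side4.png')[150:310,225:405];b=cv2.imread('pics/side0.png')[150:310,225:405]
cv2.imwrite('pics/c4.png',cv2.resize(np.hstack([b,a]),(792,352),interpolation=cv2.INTER_CUBIC))
a=cv2.imread('pics/top4.png')[120:280,215:415];b=cv2.imread('pics/top0.png')[120:280,215:415]
cv2.imwrite('pics/d4.png',cv2.resize(np.hstack([b,a]),(800,320),interpolation=cv2.INTER_CUBIC))
E
```

```text
clock: 7.48
position: [0.4632, 0.0723, 0.2202]
tool_rot: [-1.571, -0.0, 1.647]
force: [1.0, 1.0, -0.3]
grip_width: 0.0001
(array([-1.000e-01,  1.322e+02, -7.030e+01]), array([0.4632, 0.0723, 0.2202]), array([-1.571, -0.   ,  1.647]), array([ 1. ,  1. , -0.3]), 7.4833, 6.63898983421862e-05)
```

View pics/c4.png

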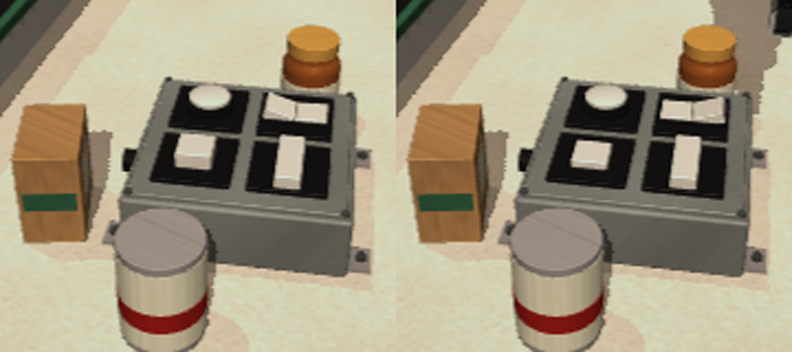

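View pics/d4.png

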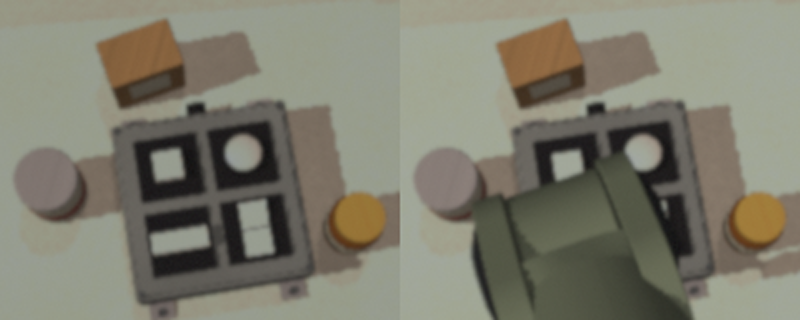

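The before/after pictures show the rocker over (706,108), the square key in (592,153), the bar up (684,160), the round button up (605,97), and the tin, jar and carton unmoved.

```bash
python3 -c "
from workcell import bot
print(bot.job_done())"
```

```text
the job is handed in; nothing more can be done
None
```

The belt's start-up sequence was carried out in order with the closed fingertips, and the job was handed in at about 7.6 s. The hand-in gives no verdict, so what follows rests on my own checks.

| Control | Fingertip height at the stop | Force at the stop | Travel |
|---|---|---|---|
| Rocker | 79.7 mm | about 40 N | fully over |
| Square key | 82.8 mm | about 20 N | about 8 mm, stayed in |
| Start bar | 80.7 mm | about 25 N | about 7 mm, held for roughly half a second, then released |

- **Last checks:** The final side picture shows the rocker on, the square key in, and the bar and round button up. The tin, jar and carton are where they started in both views. The tool is clear at 0.22 m above the table, with the force reading near zero.
- **Wrong-direction move:** After the rocker press I reversed a sign, so the arm moved to a spot above the bar, about 150 mm up, instead of above the square key. Nothing was touched.
- **Refused call:** The first move was rejected because it left out the `dy` value.
- **Position disagreement:** The wrist and top cameras differed by about 2–3 mm on the key positions. That was well within what the presses needed.
- **High rocker force:** The rocker press reached about 40 N at the wrist, more than it needed. I pressed the other two keys less deeply.

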